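Clear the carving board and set out the gourd-shop panels

TASK

First take the scraper block and push all the loose shell chips off the sweeping board into its trough (with the scraper, not with the fingers), then set the scraper back down upright, wholly on its blue pad. After that slide every wooden panel up out of the slotted rack and stand them side by side on the easel's ledge, behind the toe strip and leaning back on the backrest. Leave the gourd, glue, paint jar and tape where they are, and should something get knocked out of place meanwhile, put it right.

Things in the scene. Friction and masses are not known exactly. Their poses are not given: they have to be found in the camera images.
- board: Fixed wood-framed grey board, left or right of the bench. Origin on the bench (z=0), x towards its trough. Flat top 45 mm up, x -110 to 60, y -100 to 100 mm; beyond the open edge at x=60 the dark trough: x 60 to 152, y -100 to 100 mm, floor 6 mm up, far wall 50 mm high. Sides (|y| 100 to 108) and near end (x -118 to -110) have walls to 57 mm, 12 mm above the top.
- rack: Fixed brown block 230 (x) x 74 (y) x 52 mm high, on the other side from the board; origin under its centre. Five vertical slots at x = -90, -45, 0, 45, 90 mm, each 10 mm wide (x), 54 mm long (y), floor 12 mm above the bench, 40 mm deep. A panel in it stands upright, top edge 107 mm above the bench, 55 mm proud of the block.
- easel: Fixed wooden easel, 280 mm wide (y -140 to 140). Origin on the bench (z=0), x points to its front, towards the robot. Ledge 10 mm up: a channel from x=0 (foot of the backrest) to x=16 mm (toe strip, top 24 mm up, 10 mm thick). The backrest's face rises from x=0, leaning back 15 deg (to -x), 48 mm long up the slope, so half of a panel stays proud of it.
- pad: Fixed blue felt pad flat on the bench, 80 mm (its x) x 140 mm (its y), 2 mm thick; origin on the bench at its centre. The scraper's parking place.
- scraper: Loose scraper block, upright, 52 mm high, 110 to 225 g; origin at the centre of its underside, z up. Red foot 40 (x) x 100 (y) x 18 mm high; on it a light wooden grip 22 (x) x 70 mm (y), from 18 to 52 mm up. It scrapes along its x with its 100 mm wide face. Starts on the pad, long side roughly along the pad's y.
- panel1: Thin pale wooden panel, 6 mm thick (its x), 50 mm wide (its y), 95 mm high (its z), 40 g; origin at the centre of its lower edge. Both faces alike, thin dark border. Starts upright in one slot of the rack; 3 or 4 of the five are present.
- panel2: Thin pale wooden panel, 6 mm thick (its x), 50 mm wide (its y), 95 mm high (its z), 40 g; origin at the centre of its lower edge. Both faces alike, thin dark border. Starts upright in one slot of the rack; 3 or 4 of the five are present.
- panel3: Thin pale wooden panel, 6 mm thick (its x), 50 mm wide (its y), 95 mm high (its z), 40 g; origin at the centre of its lower edge. Both faces alike, thin dark border. Starts upright in one slot of the rack; 3 or 4 of the five are present.
- panel4: Thin pale wooden panel, 6 mm thick (its x), 50 mm wide (its y), 95 mm high (its z), 40 g; origin at the centre of its lower edge. Both faces alike, thin dark border. Starts upright in one slot of the rack; 3 or 4 of the five are present.
- panel5: Thin pale wooden panel, 6 mm thick (its x), 50 mm wide (its y), 95 mm high (its z), 40 g; origin at the centre of its lower edge. Both faces alike, thin dark border. Starts upright in one slot of the rack; 3 or 4 of the five are present.
- chip1: Loose tan offcut of gourd shell, 20 x 14 mm and 10 mm high, 12 g; origin at the centre of its underside. Starts on the sweeping board; 3 to 5 of the five are present.
- chip2: Loose tan offcut of gourd shell, 20 x 14 mm and 10 mm high, 12 g; origin at the centre of its underside. Starts on the sweeping board; 3 to 5 of the five are present.
- chip3: Loose tan offcut of gourd shell, 20 x 14 mm and 10 mm high, 12 g; origin at the centre of its underside. Starts on the sweeping board; 3 to 5 of the five are present.
- chip4: Loose tan offcut of gourd shell, 20 x 14 mm and 10 mm high, 12 g; origin at the centre of its underside. Starts on the sweeping board; 3 to 5 of the five are present.
- chip5: Loose tan offcut of gourd shell, 20 x 14 mm and 10 mm high, 12 g; origin at the centre of its underside. Starts on the sweeping board; 3 to 5 of the five are present.
- gourd: Bystander: loose standing tan bottle gourd, 80 mm across, 146 mm high; origin under its centre.
- glue: Bystander: loose white glue bottle, 40 mm across, 100 mm high; origin under its centre.
- paint: Bystander: loose orange paint jar, 34 mm across, 50 mm high; origin under its centre.
- tape: Bystander: loose black tape ring lying flat, 90 mm across, 25 mm high; origin under its centre.
Not all that is in view belongs to the job. There is more than one size of the scraper; the one meant has the size given above. Leave any turquoise look-alike of the panel4 alone.

How it is judged:
By the outcome, as a careful person would: the job done as asked, in the order asked, and still so for the second after the job is handed in, with the robot touching nothing.
Of panel1, panel2, panel3, panel4, panel5 only 3 to 4 are there at a start; the rules pass over those that are not, and their reading is None.
Of chip1, chip2, chip3, chip4, chip5 only 3 to 5 are there at a start; the rules pass over those that are not, and their reading is None.
At some moment in a run one of chip1, chip2, chip3, chip4, chip5, scraper may be knocked a few centimetres aside while the robot is not near it.
It also fails if it takes over 210 s, if anything falls off the work surface, if the arm or the gripper's body presses on something with over 40 N, if the wrist force passes 120 N, or if a joint passes its speed limit or range.

ROBOT

A 7-joint arm with a two-finger parallel gripper is mounted at the origin on the work surface. World frame = base frame: x ahead of the robot, y to its left, z up, the work surface at z = 0. Lengths are in m, angles in rad, forces in N, time in s.
With the tool pointing down it reaches from about 0.425 to 1.025 m from the base axis. Payload 9.4 kg.
Tool frame: the origin (TCP) lies between the finger pads; the fingertips stand 19 mm ahead of it and the grasp point (between the pads) is the TCP; z points along the fingers, y is the line along which they close (so a half turn about z gives the same grasp; the last joint's range is limited). The gripper opens to 85 mm and grips with 20 to 120 N. Pads are 22 mm wide; open, the fingers measure 114 mm over their backs; the gripper's body (76 mm by 85 mm) begins 54 mm behind the grasp point. The pads swing forward as they close: fully open they stand 13 mm farther back than shut.
Start: joints at [-1.26, 0.599, -0.003, 1.599, 0.002, 0.943, -0.08], TCP at [0.274, 0.671, 0.25] pointing down, gripper open.
Joint ranges: [-2.57, 2.57], [-0.35, 1.97], [-1.29, 1.29], [0.11, 2.56], [-1.05, 4.19], [0.11, 1.86], [-2.63, 2.63]. Speed limits (rad/s): [2.22, 2.22, 3.01, 3.01, 3.14, 3.14, 3.14].

INTERFACE

Orientations are given as a unit quaternion [w, x, y, z].
In Python, from workcell import env gives the robot as it stands. Calls block until the motion is done:
- env.move_pose(position, orientation): joint-space move of the TCP to a pose.
- env.movel(position, rot=None, feed=0.15, force_limit=None): straight line of the TCP; rot=None keeps the orientation; feed is the mean speed in m/s. With force_limit (N) it stops when the force on the tool has changed by that much, and returns True; else False.
- env.move_joints(angles): joint-space move.
- env.ungrasp() and env.clamp(): open the fingers fully, or close them until they stop; the grip force is fixed at half the most.
- env.dwell(seconds).
- env.ik(position, orientation): joint angles nearest the present ones, or None.
- env.sense(): the state.
- env.snapshot(name): name is "scene" or "top" or "wrist"; returns the picture (420x560x3 uint8, blue, green, red); there is no depth.
- env.camera_model(name): a dict with "K" (3x3 intrinsics, pixels), "eye" and "rotation" of the camera in the world; the wrist camera has in their place "hand_eye" (4x4, takes a point from camera to tool coordinates, whose origin is the TCP and whose axes are the flange's). Camera axes: x right, y up, looking along -z (the intrinsics and any distortion apply to the point x, -y, -z); pixel columns grow to the right and rows downward; lengths in m; the calibration is good to about 2 mm. A picture is of the moment at which its call begins: read the wrist's pose just before it. camera_model takes no time and is no camera call.
A pose or a line that the arm cannot do raises env.PlanningError and nothing moves.
- env.sign_off(): hands the job in; it is judged then, once.
The state is a dict: "time_s": time; "joint_positions": joint angles; "qd": joint speeds; "joint_torque": joint torques, N m; "position": TCP position; "ee_rot": TCP orientation; "wrist_force": force on the tool from outside, world axes, zero at the start; "moment": the same for the moment, N m; "gripper_width": opening from 0.0 (shut) to 1.0 (fully open); "finger_force": force on a finger pad.
Only numpy, scipy, OpenCV 4.12 (cv2) and the standard library are available. Lean on these libraries where they do the work, as an engineer would, in place of code of your own. Each camera call takes 0.05 s, during which the arm holds its last target. There are 200 camera calls.

## Working session

There is one attempt and no reset: what is moved stays moved. The work goes in short steps, each a Python script; the robot and the scene stay as the last script left them, time stands still between calls to the robot, and variables do not carry over. Pictures are saved under pics/ and viewed, at most 14 in all, crops included, and the job is handed in when it is done.

```bash
ls; mkdir -p pics
python3 - <<'E'
from workcell import env
import cv2,numpy as np
for n in("scene","top"):
    im=env.snapshot(n); cv2.imwrite(f"pics/{n}0.png",im); m=env.camera_model(n); print(n,{k:np.round(v,3).tolist() if not isinstance(v,str) else v for k,v in m.items()})
print({k:np.round(v,3).tolist() for k,v in env.camera_model("wrist").items()})
print(env.sense())
E
```

```text
pics
scene {'K': [[429.556, 0.0, 274.912], [0.0, 429.556, 215.851], [0.0, 0.0, 1.0]], 'eye': [1.061, -0.024, 0.853], 'rotation': [0.699, 0.194, 0.184, 0.664]}
top {'K': [[448.418, 0.0, 280.866], [0.0, 448.418, 211.737], [0.0, 0.0, 1.0]], 'eye': [0.492, 0.01, 1.026], 'rotation': [0.709, 0.034, -0.031, -0.704]}
{'K': [[359.227, 0.0, 280.751], [0.0, 359.227, 212.233], [0.0, 0.0, 1.0]], 'hand_eye': [[-0.001, 0.966, 0.259, 0.065], [1.0, 0.001, 0.0, 0.0], [0.0, 0.259, -0.966, -0.124], [0.0, 0.0, 0.0, 1.0]]}
{'time_s': 0.1, 'joint_positions': array([-1.25970673,  0.60005787, -0.00250745,  1.60006208,  0.00182063,
        0.94288659, -0.07981909]), 'qd': array([-0.00299021, -0.00300074, -0.00081178, -0.00225054,  0.00137114,
       -0.00023958,  0.00279   ]), 'joint_torque': array([ 6.29972055e-03, -7.77991533e+01,  1.57025546e+00, -2.58627176e+01,
        1.26540248e-02,  5.49590128e-03, -3.35310983e-05]), 'position': array([0.27403865, 0.67078545, 0.24949025]), 'ee_rot': array([-5.25623404e-05,  1.92671373e-01,  9.81263086e-01, -7.04439643e-04]), 'wrist_force': array([0.13074189, 0.18949762, 0.24385194]), 'moment': array([ 0.04762134,  0.00819598, -0.04258565]), 'finger_force': 0.0, 'gripper_width': 1.0000396625201984}
```

View pics/scene0.png

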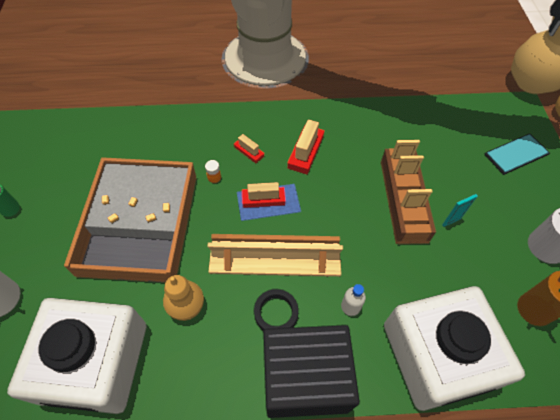

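View pics/top0.png

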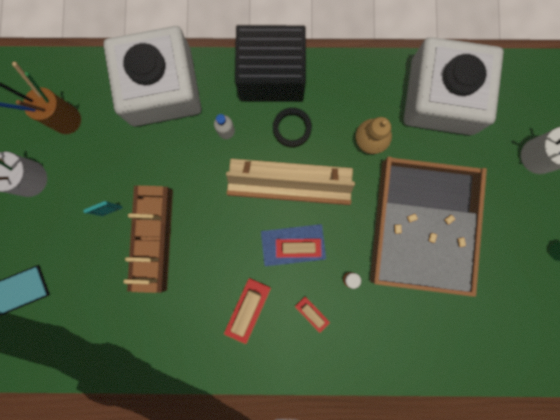

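```bash
cat > h.py <<'E'
from workcell import env
import cv2,numpy as np
from scipy.spatial.transform import Rotation as R
q2R=lambda q:R.from_quat(np.roll(q,-1)).as_matrix()
def r2q(M): return np.roll(R.from_matrix(M).as_quat(),1)
def cam(name,s=None):
    m=env.camera_model(name)
    if name!="wrist": return m["K"],np.array(m["eye"]),q2R(m["rotation"]),m
    H=np.array(m["hand_eye"]);A=q2R(s["ee_rot"])
    return m["K"],s["position"]+A@H[:3,3],A@H[:3,:3],m
def plane(c,uv,z):
    K,e,A,_=c; uv=np.atleast_2d(np.array(uv,float)); p=np.c_[uv,np.ones(len(uv))]@np.linalg.inv(K).T
    d=(p*[1,-1,-1])@A.T
    return e+d*((z-e[2])/d[:,2])[:,None]
def proj(c,P):
    K,e,A,_=c; q=((np.atleast_2d(P)-e)@A)*[1,-1,-1]; q=q@np.array(K).T
    return q[:,:2]/q[:,2:]
def down(yaw,tilt=0,ax='y'):
    "tool pointing down, tool y (closing line) at angle yaw from world y; tilt about tool y"
    M=R.from_euler('z',yaw).as_matrix()@np.diag([1.,-1,-1])
    return r2q(M@R.from_euler('y',tilt).as_matrix())
def look(x,y,z,name,yaw=0):
    env.move_pose([x,y,z],down(yaw)); return shot(name)
def shot(name):
    s=env.sense(); im=env.snapshot("wrist"); cv2.imwrite(f"pics/{name}.png",im)
    np.savez(f"pics/{name}.npz",position=s["position"],ee_rot=s["ee_rot"]); return im,cam("wrist",s)
def load(name):
    s=np.load(f"pics/{name}.npz"); return cv2.imread(f"pics/{name}.png"),cam("wrist",s)
def top():
    return env.snapshot("top"),cam("top")
E
python3 - <<'E'
from h import *
c=cam("top"); print(c[3].keys())
for n,uv,z in[("scr",(298,248),.05),("pad",(294,245),0),("board",(435,226),.05),("rack",(150,239),.05),("easel",(290,183),.02),("turq",(103,208),.05),("p",(141,216),.107),("paint",(353,281),.05)]: print(n,plane(c,uv,z).round(3))
def safe(yaw):
    pass
for p in[(.35,-.05),(.4,-.33),(.35,.3),(.5,0)]:
    for y in(0,1.57,3.14,-1.57): print(p,y,env.ik([*p,.28],down(y)) is not None,end=' ')
    print()
E
```

```text
dict_keys(['K', 'eye', 'rotation'])
scr [[ 0.503 -0.023  0.05 ]]
pad [[ 0.51  -0.015  0.   ]]
board [[ 0.552 -0.321  0.05 ]]
rack [[0.52 0.3  0.05]]
easel [[ 0.65  -0.005  0.02 ]]
turq [[0.587 0.405 0.05 ]]
p [[0.566 0.303 0.107]]
paint [[ 0.433 -0.141  0.05 ]]
(0.35, -0.05) 0 True (0.35, -0.05) 1.57 True (0.35, -0.05) 3.14 True (0.35, -0.05) -1.57 False 
(0.4, -0.33) 0 True (0.4, -0.33) 1.57 True (0.4, -0.33) 3.14 True (0.4, -0.33) -1.57 True 
(0.35, 0.3) 0 True (0.35, 0.3) 1.57 True (0.35, 0.3) 3.14 True (0.35, 0.3) -1.57 True 
(0.5, 0) 0 True (0.5, 0) 1.57 True (0.5, 0) 3.14 True (0.5, 0) -1.57 True
```

Run:
```python
from h import *
t=[]
a,_=look(.56,.30,.30,"rack")
b,_=look(.60,-.01,.28,"easel")
c,_=look(.56,-.32,.30,"board")
print(env.sense()["time_s"])
g=cv2.resize(np.vstack([np.hstack([a,b]),np.hstack([c,c*0])]),(0,0),fx=.7,fy=.7)
cv2.imwrite("pics/m1.png",g)
```

```text
4.35
```

View pics/m1.png

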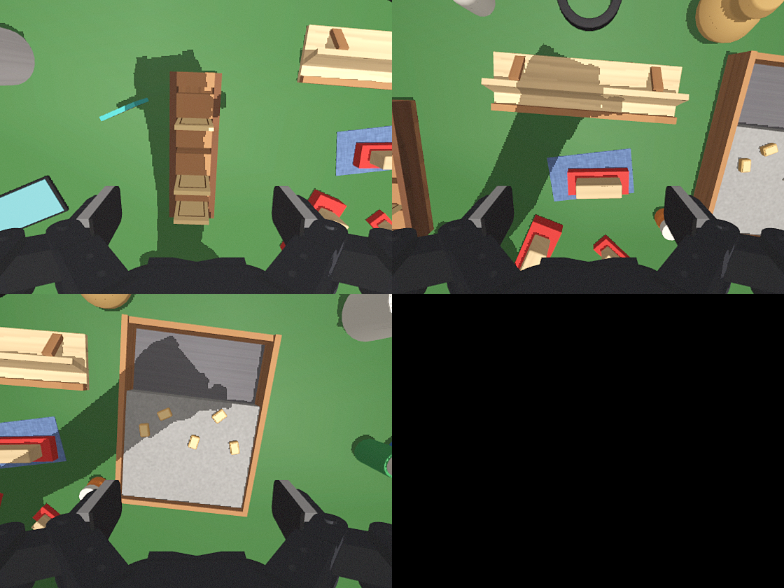

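```bash
cat > seg.py <<'E'
from h import *
def mask(im,lo,hi):
    return cv2.inRange(cv2.cvtColor(im,cv2.COLOR_BGR2HSV),np.array(lo),np.array(hi))
def blobs(m,amin=30,k=0):
    if k: m=cv2.morphologyEx(m,cv2.MORPH_CLOSE,np.ones((k,k)))
    cs=cv2.findContours(m,cv2.RETR_EXTERNAL,cv2.CHAIN_APPROX_NONE)[0]
    return sorted([c for c in cs if cv2.contourArea(c)>amin],key=lambda c:-cv2.contourArea(c))
E
python3 - <<'E'
from seg import *
b,cb=load("board"); e,ce=load("easel"); r,cr=load("rack")
hb=cv2.cvtColor(b,cv2.COLOR_BGR2HSV); he=cv2.cvtColor(e,cv2.COLOR_BGR2HSV);hr=cv2.cvtColor(r,cv2.COLOR_BGR2HSV)
print("wall",hb[150,385],hb[310,300],"grey",hb[270,270],hb[80,350],"chip",hb[183,312],hb[170,237])
print("easel back",he[80,780-560 if 0 else 200],"toe",he[163,200])
for y,x in[(100,200),(130,200),(145,200),(152,200),(158,200),(165,200)]: print("e",y,he[y,x-0])
print("rack",hr[105,262],hr[180,275],"panel",hr[180,265],"scr red",he[260,290],"pad",he[235,300])
# panel crop, easel and rack enlarged
A=cv2.resize(r[90:330,210:330],(0,0),fx=2.45,fy=2.45)
B=cv2.resize(e[60:190,120:440],(0,0),fx=1.55,fy=1.55)
C=cv2.resize(e[200:300,200:380],(0,0),fx=2.75,fy=2.75)
g=np.zeros((588,800,3),np.uint8); g[:A.shape[0],:A.shape[1]]=A; g[:B.shape[0],300:300+B.shape[1]]=B; g[300:300+C.shape[0],300:300+C.shape[1]]=C
cv2.imwrite("pics/m2.png",g)
E
```

```text
wall [ 38  90 161] [ 14 125 220] grey [ 21  13 200] [160   5 143] chip [ 18 116 251] [ 18 103 179]
easel back [ 18  94 211] toe [ 62 123  83]
e 100 [ 18 103 171]
e 130 [ 17 106 135]
e 145 [ 18  94 187]
e 152 [ 11 140 120]
e 158 [ 12 139 134]
e 165 [ 54 123  83]
rack [ 12 137 145] [ 19 101 196] panel [ 20  99 195] scr red [ 18 104 137] pad [109  88 194]
```

View pics/m2.png

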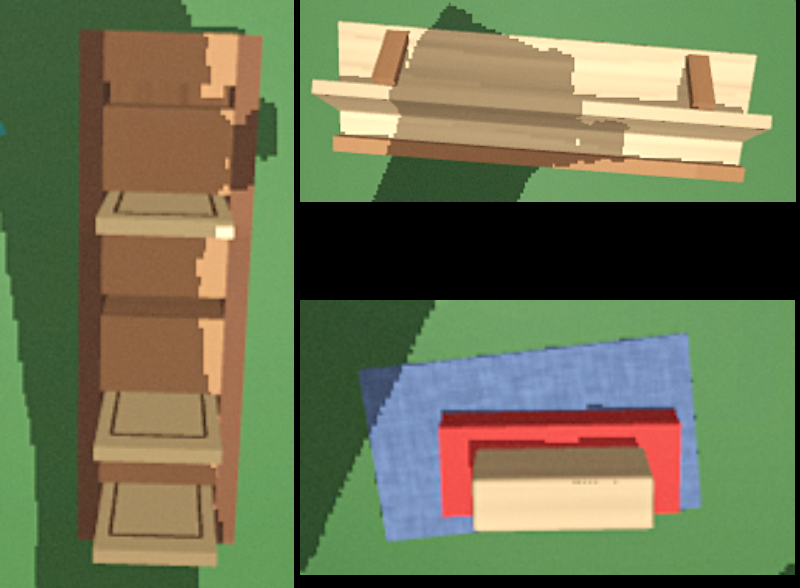

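Run:
```python
from seg import *
b,cb=load("board"); e,ce=load("easel"); r,cr=load("rack")
def rect(P): # P corners TL TR BR BL
    P=np.array(P); d=np.linalg.norm(P-np.roll(P,-1,0),axis=1)
    return P.mean(0).round(4),d.round(4)
# board
m=mask(b,(5,60,60),(30,255,255))|mask(b,(0,0,60),(179,60,255))
m=cv2.morphologyEx(m,cv2.MORPH_OPEN,np.ones((5,5)))
m[:,:160]=0
for c in blobs(m,3000)[:2]:
    h=cv2.convexHull(c); print("board poly",cv2.approxPolyDP(h,8,True)[:,0].tolist())
# toe
m=mask(e,(4,110,60),(15,255,255))
for c in blobs(m,200)[:5]:
    q=cv2.minAreaRect(c); print("brown easelimg",np.round(cv2.boxPoints(q)).tolist())
T=plane(ce,[(142,148.4),(407,168.4),(406,176.8),(142,156.8)],.024); print("toe",T.round(4).tolist(),rect(T))
Q=plane(cr,[(242.7,102.2),(317,105),(305.5,311.6),(242,310)],.052); print("rack",Q.round(4).tolist(),rect(Q))
for p in[(165,228),(157,450),(155,555)]: print("panel top",plane(cr,[(p[0]/2.45+210,p[1]/2.45+90)],.107).round(4))
for p in [(95,222),(235,232)],[(95,453),(222,458)],[(93,555),(217,560)]:
    W=plane(cr,np.array(p)/2.45+[210,90],.107); print(np.linalg.norm(W[0]-W[1]).round(4),W.round(3).tolist())
# pad & scraper
for c in blobs(mask(e,(100,60,60),(118,255,255)),500,5)[:1]:
    q=cv2.boxPoints(cv2.minAreaRect(cv2.convexHull(c))); Z=plane(ce,q,.002); print("pad",Z.round(4).tolist(),rect(Z))
C=lambda u,v:(u-300)/2.75+200
f=np.array([(440,427),(680,423),(680,513),(442,516)]);f=np.c_[(f[:,0]-300)/2.75+200,(f[:,1]-300)/2.75+200]
Z=plane(ce,f,.020); print("foot top",Z.round(4).tolist(),rect(Z))
f=np.array([(473,479),(651,475),(654,527),(474,530)]);f=np.c_[(f[:,0]-300)/2.75+200,(f[:,1]-300)/2.75+200]
Z=plane(ce,f,.054); print("grip top",Z.round(4).tolist(),rect(Z))
```

```text
board poly [[174, 29], [401, 58], [352, 317], [173, 298], [165, 239]]
board poly [[559, 0], [558, 61], [515, 67], [495, 55], [488, 26], [500, 0]]
brown easelimg [[387.0, 271.0], [495.0, 49.0], [565.0, 83.0], [457.0, 305.0]]
brown easelimg [[-0.0, 143.0], [59.0, 143.0], [59.0, 337.0], [0.0, 337.0]]
brown easelimg [[141.0, 157.0], [142.0, 146.0], [406.0, 166.0], [405.0, 177.0]]
brown easelimg [[165.0, 112.0], [175.0, 76.0], [192.0, 81.0], [181.0, 117.0]]
brown easelimg [[368.0, 95.0], [384.0, 94.0], [388.0, 130.0], [371.0, 131.0]]
toe [[0.6334, 0.137, 0.024], [0.6129, -0.1417, 0.024], [0.6039, -0.1414, 0.024], [0.6246, 0.1379, 0.024]] (array([ 0.6187, -0.0021,  0.024 ]), array([0.2794, 0.009 , 0.2801, 0.0088]))
rack [[0.6385, 0.339, 0.052], [0.636, 0.2654, 0.052], [0.407, 0.2723, 0.052], [0.4089, 0.3456, 0.052]] (array([0.5226, 0.3056, 0.052 ]), array([0.0736, 0.2291, 0.0734, 0.2297]))
panel top [[0.5676 0.3042 0.107 ]]
panel top [[0.4798 0.3074 0.107 ]]
panel top [[0.4338 0.3083 0.107 ]]
0.0511 [[0.57, 0.33, 0.107], [0.566, 0.279, 0.107]]
0.0497 [[0.478, 0.332, 0.107], [0.476, 0.282, 0.107]]
0.0501 [[0.434, 0.333, 0.107], [0.432, 0.283, 0.107]]
pad [[0.5437, 0.0619, 0.002], [0.5597, -0.0765, 0.002], [0.4804, -0.0884, 0.002], [0.4627, 0.0568, 0.002]] (array([ 0.5116, -0.0115,  0.002 ]), array([0.1394, 0.0802, 0.1463, 0.0811]))
foot top [[0.5236, 0.0258, 0.02], [0.5255, -0.0731, 0.02], [0.4852, -0.0749, 0.02], [0.4836, 0.0257, 0.02]] (array([ 0.5045, -0.0241,  0.02  ]), array([0.0989, 0.0404, 0.1006, 0.04  ]))
grip top [[0.5152, 0.0106, 0.054], [0.517, -0.0572, 0.054], [0.4953, -0.0591, 0.054], [0.4939, 0.0104, 0.054]] (array([ 0.5053, -0.0238,  0.054 ]), array([0.0678, 0.0217, 0.0696, 0.0213]))
```

Run:
```python
from seg import *
b,cb=load("board")
for zt in(.05,.057):
    P=np.r_[plane(cb,[(174,29),(401,58)],zt),plane(cb,[(352,317),(173,298),(165,239)],.057)]
    print(P[:,:2].round(4).tolist(),np.linalg.norm(P[0]-P[1]),np.linalg.norm(P[1]-P[2]),np.linalg.norm(P[2]-P[3]))
# grey board/trough edge
A=cv2.resize(b[10:330,150:420],(0,0),fx=1.8,fy=1.8); cv2.imwrite("pics/m3.png",A)
```

```text
[[0.7064, -0.2164], [0.6812, -0.4335], [0.4048, -0.3995], [0.4284, -0.1964], [0.4987, -0.1931]] 0.21860687779493332 0.27853561300156005 0.20452500698613876
[[0.7049, -0.2183], [0.6802, -0.4313], [0.4048, -0.3995], [0.4284, -0.1964], [0.4987, -0.1931]] 0.21450843303317157 0.27717829863984866 0.20452500698613876
```

View pics/m3.png

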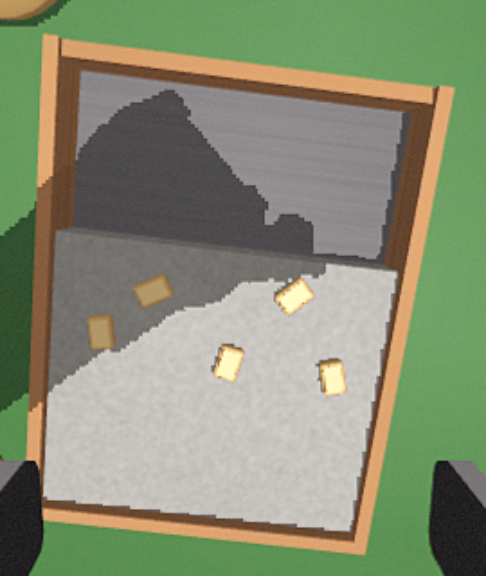

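```bash
cat >> h.py <<'E'
D=np.deg2rad
BO=np.array([.5337,-.3064]);BY=np.arctan2(-.1149,.9934)
def brd(x,y,z): 
    c,s=np.cos(BY),np.sin(BY); return np.array([BO[0]+c*x-s*y,BO[1]+s*x+c*y,z])
def st():
    s=env.sense(); print(round(s["time_s"],1),s["position"].round(4),"F",s["wrist_force"].round(1),"w",round(s["gripper_width"],3),"ff",round(s["finger_force"],1)); return s
E
python3 - <<'E'
from seg import *
b,cb=load("board")
def inv(P): 
    d=P[:,:2]-BO; c,s=np.cos(BY),np.sin(BY); return np.c_[d@[c,s],d@[-s,c]].round(4).tolist()
f=lambda q:np.array(q)/1.8+[150,10]
print("edge",inv(plane(cb,f([(60,230),(397,270)]),.045)))
print("chips",inv(plane(cb,f([(153,291),(101,332),(229,363),(332,377),(294,297)]),.055)))
print("gourd",plane(cam("top"),[(372,138)],.04), "edge top",plane(cam("top"),[(356,143)],.04))
for s in(1,-1):
    q=env.ik([.505,-.0239,.046],down(s*np.pi/2+D(1.4))); print(q)
    for p in[(-.085,.048),(.046,.048),(-.085,-.048),(.046,-.048)]: q=env.ik(brd(*p,.09),down(s*np.pi/2+BY)); print(s,p,None if q is None else np.round(q,2))
E
```

```text
edge [[0.0606, 0.0971], [0.0606, -0.0992]]
chips [[0.0334, 0.04], [0.0059, 0.068], [-0.0039, -0.0081], [-0.0053, -0.0697], [0.0394, -0.0407]]
gourd [[ 0.74959061 -0.18786906  0.04      ]] edge top [[ 0.73798149 -0.15195601  0.04      ]]
[-0.14458196  0.68813689  0.11634074  2.24915784 -0.34432671  0.22016726
  0.30651698]
1 (-0.085, 0.048) [ 0.28  0.62  0.16  2.2  -0.29  0.34  0.57]
1 (0.046, 0.048) [ 0.21  0.71  0.2   1.92 -0.25  0.53  0.46]
1 (-0.085, -0.048) [ 0.44  0.64  0.17  2.11 -0.26  0.41  0.71]
1 (0.046, -0.048) [ 0.35  0.74  0.2   1.84 -0.24  0.59  0.58]
[-0.29921419  0.7187591   0.34906958  2.25895404 -0.87423692  0.29798901
 -2.29702121]
-1 (-0.085, 0.048) [-0.07  0.74  0.72  2.23 -1.01  0.55 -1.82]
-1 (0.046, 0.048) [-0.2   0.92  0.92  1.95 -1.02  0.84 -1.95]
-1 (-0.085, -0.048) [ 0.04  0.82  0.84  2.13 -1.04  0.68 -1.64]
-1 (0.046, -0.048) [-0.05  0.95  0.93  1.86 -1.    0.89 -1.86]
```

Run:
```python
from h import *
q=down(np.pi/2+D(1.4))
env.move_pose([.505,-.0239,.15],q)
print(env.movel([.505,-.0239,.046],feed=.1,force_limit=8)); st()
env.clamp(); st()
env.movel([.505,-.0239,.17]); s=st()
qb=down(np.pi/2+BY)
env.movel(brd(-.075,.046,.17),rot=qb,feed=.25); st()
shot("held")
print(env.movel(brd(-.075,.046,.0905),feed=.08,force_limit=6)); st()
```

```text
False
6.8 [ 0.5053 -0.0239  0.0464] F [-0.2  0.6 -0.4] w 1.003 ff 0.0
7.4 [ 0.505  -0.0239  0.0462] F [-1.   0.8  5.6] w 0.244 ff 58.9
8.4 [ 0.5046 -0.0238  0.1694] F [-1.4  0.6 -1.8] w 0.25 ff 58.7
9.5 [ 0.4646 -0.2507  0.1696] F [ 0.2  1.  -1.6] w 0.249 ff 58.7
False
10.7 [ 0.4647 -0.2522  0.0909] F [ 0.1 -1.  -2.1] w 0.248 ff 58.7
```

Run:
```python
from h import *
z=.0905
for i,y in enumerate((.046,-.047,.0)):
    if i: env.movel(brd(-.075,y,.13),feed=.25); env.movel(brd(-.075,y,z),feed=.1)
    print(env.movel(brd(.048,y,z),feed=.08,force_limit=30)); st()
    env.movel(brd(.048,y,.13),feed=.15)
env.movel(brd(-.02,-.02,.30),feed=.25)
a,_=shot("swept"); st()
t,_=top(); cv2.imwrite("pics/top1.png",t)
cv2.imwrite("pics/m4.png",np.hstack([a[:420],cv2.resize(t[140:310,360:500],(240,291)).copy() if 0 else np.vstack([cv2.resize(t[140:310,360:500],(240,291)),np.zeros((129,240,3),np.uint8)])]))
```

```text
False
12.3 [ 0.5862 -0.2663  0.0906] F [-0.5 -0.  -1.4] w 0.248 ff 58.8
False
15.8 [ 0.5755 -0.3587  0.0906] F [-0.3 -0.4 -1.8] w 0.245 ff 59.4
False
19.1 [ 0.5809 -0.312   0.0906] F [ 0.2  0.1 -1.7] w 0.244 ff 60.0
20.4 [ 0.5116 -0.3231  0.2981] F [ 0.  -0.2 -2. ] w 0.249 ff 60.0
```

View pics/m4.png

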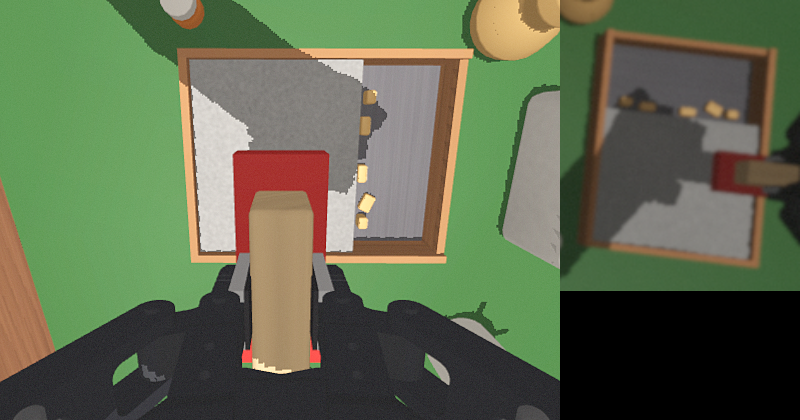

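Run:
```python
from h import *
_,ce=load("easel")
f=np.array([(360,370),(687,335),(700,507),(387,540)]);f=np.c_[(f[:,0]-300)/2.75+200,(f[:,1]-300)/2.75+200]
Z=plane(ce,f,.002)[:,:2]; c=Z.mean(0); print(Z.round(4).tolist(),c,np.linalg.norm(Z-np.roll(Z,-1,0),axis=1))
d=Z[1]+Z[2]-Z[0]-Z[3]; yaw=np.arctan2(d[0],-d[1]); print(np.rad2deg(yaw))
q=down(np.pi/2+yaw)
env.movel([*c,.2],rot=q,feed=.25)
env.movel([*c,.06],feed=.15)
print(env.movel([*c,.0445],feed=.03,force_limit=4)); st()
env.ungrasp(); env.dwell(.3); st()
env.movel([*c,.25],feed=.2)
# check view from over easel/pad
a,_=look(.50,-.01,.30,"pad1"); st()
cv2.imwrite("pics/m5.png",a)
```

```text
[[0.542, 0.0603], [0.5576, -0.078], [0.479, -0.0873], [0.4628, 0.0515]] [ 0.51033698 -0.01337323] [0.13918647 0.07918551 0.13971152 0.07971741]
6.5552307896795385
True
23.5 [ 0.5102 -0.0133  0.0455] F [-0.4 -1.   6.7] w 0.247 ff 61.3
24.5 [ 0.51   -0.0133  0.0455] F [-0.3 -1.   0.7] w 1.004 ff 0.0
27.0 [ 0.4999 -0.01    0.2996] F [0.  0.7 1. ] w 1.0 ff 0.0
```

View pics/m5.png

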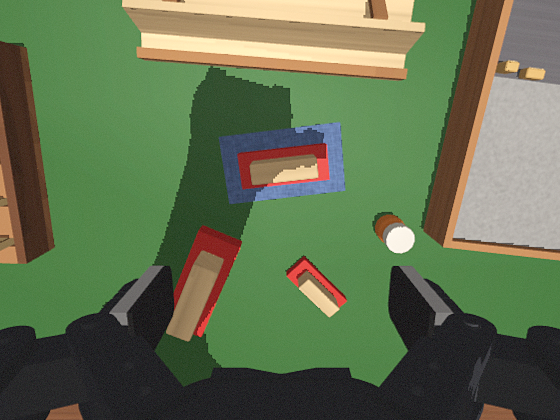

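```bash
cat >> h.py <<'E'
EO=np.array([.6396,-.0036,0]); ex=np.array([-.9973,.0737,0]); ez=np.array([0,0,1.]); ey=np.cross(ez,ex)
T15=D(15); U=-np.sin(T15)*ex+np.cos(T15)*ez; N=np.cos(T15)*ex+np.sin(T15)*ez
QE=r2q(np.c_[np.cross(ey,-U),ey,-U])
G=.080
def easel_tcp(y,xb,zb): return EO+ey*y+ex*xb+ez*zb+.003*N+G*U
def fetch(px,py):
    q=down(D(-1.75)); env.move_pose([px,py,.2],q)
    print("down",env.movel([px,py,.012+G],feed=.12,force_limit=8)); env.clamp(); s=st()
    env.movel([px,py,.14],feed=.06); st(); env.movel([px,py,.23],feed=.2)
def place(y):
    env.movel(easel_tcp(y,.005,.12),rot=QE,feed=.25); env.movel(easel_tcp(y,.005,.03),feed=.15)
    print("ledge",env.movel(easel_tcp(y,.005,.006),feed=.02,force_limit=3)); s=st(); p=s["position"]
    print("back",env.movel(p+ez*.001-ex*.008,feed=.02,force_limit=2.5)); st()
E
python3 - <<'E'
from h import *
_,cr=load("rack")
for z in(0,.095): print("turq",z,plane(cr,[(143,169),(210,143)],z).round(3).tolist())
for y in(-.088,0,.088): print([None if env.ik(easel_tcp(y,.005,h),QE) is None else 1 for h in(.006,.12)], easel_tcp(y,.005,.01).round(3))
E
```

```text
turq 0 [[0.565, 0.464, 0.0], [0.595, 0.383, 0.0]]
turq 0.095 [[0.578, 0.428, 0.095], [0.602, 0.365, 0.095]]
[1, 1] [0.659 0.083 0.088]
[1, 1] [ 0.652 -0.005  0.088]
[1, 1] [ 0.646 -0.092  0.088]
```

Run:
```python
from h import *
fetch(.5676,.3042); place(.088)
a,_=shot("pl1"); b=env.snapshot("scene")
cv2.imwrite("pics/m6.png",np.hstack([cv2.resize(a,(480,360)),cv2.resize(b[180:300,180:360],(320,213)) if 0 else np.vstack([cv2.resize(b[180:300,190:360],(320,226)),np.zeros((134,320,3),np.uint8)])]))
```

```text
down False
29.8 [0.5679 0.3044 0.0929] F [-1.2  0.3  4.9] w 0.573 ff 61.3
30.7 [0.5674 0.3042 0.1397] F [-0.2  0.4  0.2] w 0.57 ff 61.8
ledge True
34.8 [ 0.646  -0.0923  0.0886] F [ 0.7 -0.   5.1] w 0.574 ff 62.5
back True
35.0 [ 0.6462 -0.0923  0.0885] F [0.2 0.6 4.7] w 0.569 ff 62.3
```

View pics/m6.png

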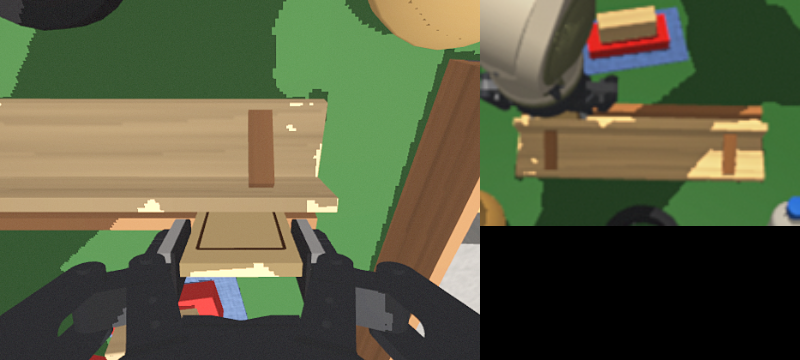

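Run:
```python
from h import *
env.ungrasp(); env.dwell(.4); s=st()
env.movel(s["position"]+U*.10,feed=.15)
fetch(.4798,.3072); 
env.movel([.5,.2,.25],feed=.25)
t,_=top(); b=env.snapshot("scene")
cv2.imwrite("pics/m7.png",np.hstack([cv2.resize(b[190:300,190:360],(510,330)),cv2.resize(t[140:220,200:380][:,:100][:, ::1],(280,224)) if 0 else np.vstack([cv2.resize(t[130:230,290:380],(280,311)),np.zeros((19,280,3),np.uint8)])]))
```

```text
35.9 [ 0.6459 -0.0921  0.0882] F [ 0.9 -0.1  0.2] w 1.0 ff 0.0
down False
39.9 [0.4801 0.3074 0.0928] F [-0.6 -0.2  6.2] w 0.564 ff 61.1
40.8 [0.4796 0.3072 0.1398] F [-0.5  0.9  0.1] w 0.571 ff 61.8
```

View pics/m7.png

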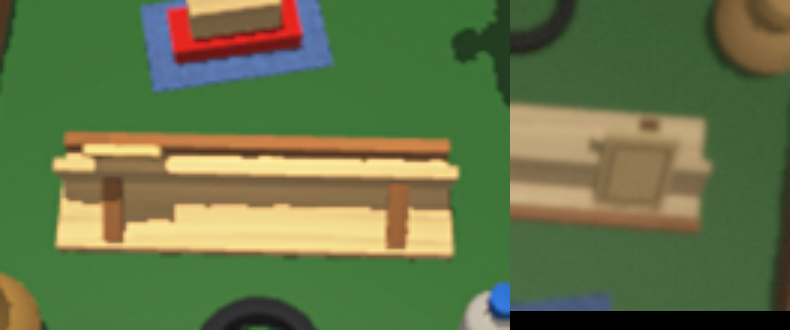

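```bash
cat > p.py <<'E'
from h import *
def rel():
    env.ungrasp(); env.dwell(.4); s=st(); env.movel(s["position"]+U*.10,feed=.15)
E
python3 - <<'E'
from p import *
place(0); rel()
fetch(.4338,.3083); place(-.088); rel()
a,_=look(.45,0,.28,"fin"); b=env.snapshot("scene"); t,_=top(); cv2.imwrite("pics/fs.png",b); cv2.imwrite("pics/ft.png",t)
cv2.imwrite("pics/m8.png",np.hstack([cv2.resize(a,(480,360)),np.vstack([cv2.resize(b[190:300,190:360],(320,207)),cv2.resize(t[140:220,215:365],(320,153))])])); st()
E
```

```text
ledge True
45.0 [ 0.6525 -0.0046  0.088 ] F [0.7 1.2 5.5] w 0.57 ff 62.5
back True
45.2 [ 0.6527 -0.0046  0.088 ] F [ 1.  -0.   5.7] w 0.571 ff 62.3
46.0 [ 0.6524 -0.0045  0.0876] F [ 0.3 -0.4 -0.3] w 1.0 ff 0.0
down False
49.8 [0.4341 0.3086 0.0927] F [-0.8 -0.9  7.1] w 0.568 ff 60.7
50.8 [0.4336 0.3083 0.1398] F [ 0.3  0.7 -0.5] w 0.566 ff 61.8
ledge True
54.5 [0.659  0.0832 0.0883] F [-0.2 -0.8  6.1] w 0.568 ff 62.5
back True
54.7 [0.6592 0.0832 0.0882] F [-0.1  0.3  5.8] w 0.573 ff 62.3
55.5 [0.6589 0.0833 0.0878] F [1.3 0.  0.9] w 1.0 ff 0.0
57.5 [4.514e-01 3.000e-04 2.797e-01] F [ 1.  -0.7  0.3] w 1.001 ff 0.0
```

View pics/m8.png

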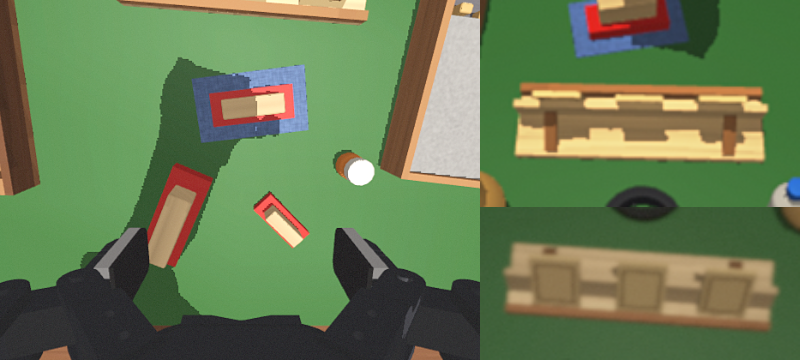

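Run:
```python
from p import *
a,c=look(.62,-.005,.33,"fin2")
f=lambda y,h,n,x=0: EO+ey*y+ex*x+ez*.01+n*N+h*U
for y in(-.088,0,.088):
    for dy in(-.025,.025):
        for n in(0,.006):
            u=proj(c,f(y+dy,.095,n))[0]; cv2.circle(a,tuple(np.round(u*1).astype(int)),2,(0,0,255),-1)
t,_=top(); cv2.imwrite("pics/ft2.png",t)
A=cv2.resize(a[60:300,60:460],(0,0),fx=1.15,fy=1.15)
g=np.zeros((590,800,3),np.uint8); g[:A.shape[0],:A.shape[1]]=A
b=env.snapshot("scene"); g[276:276+300,:400]=cv2.resize(b,(400,300)); g[276:576,400:]=cv2.resize(t,(400,300))
cv2.imwrite("pics/m9.png",g); st()
```

```text
58.4 [ 0.6187 -0.0049  0.3297] F [-0.5 -0.2 -0.2] w 0.995 ff 0.0
```

View pics/m9.png

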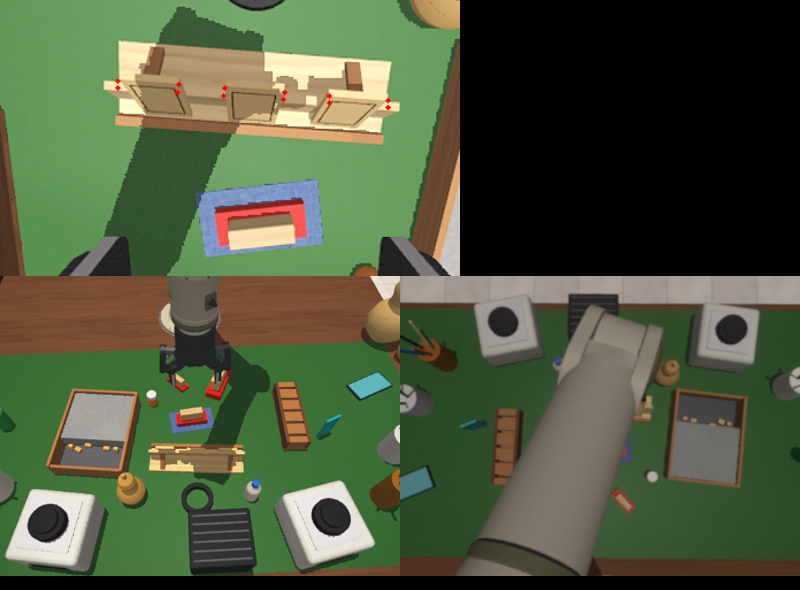

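Run:
```python
from h import *
a,c=load("fin2")
f=lambda y,h,n,x=0: EO+ey*y+ex*x+ez*.01+n*N+h*U
A=cv2.resize(a[95:185,140:410],(0,0),fx=2.96,fy=2.96,interpolation=cv2.INTER_CUBIC)
for y in(-.088,0,.088):
    for dy in(-.025,.025):
        for h,n,col in((.095,0,(0,0,255)),(.095,.006,(0,0,255)),(.05,.006,(255,0,0))):
            u=(proj(c,f(y+dy,h,n))[0]-[140,95])*2.96; cv2.circle(A,tuple(np.round(u).astype(int)),2,col,-1)
P=[f(y,.024-.01,0,x)*0+EO+ey*y+ex*x+ez*.024 for y in(-.14,.14) for x in(.016,.026)]
for p in P: u=(proj(c,p)[0]-[140,95])*2.96; cv2.circle(A,tuple(np.round(u).astype(int)),3,(0,255,255),-1)
for y in(-.14,.14): u=(proj(c,f(y,.048,0))[0]-[140,95])*2.96; cv2.circle(A,tuple(np.round(u).astype(int)),3,(255,0,255),-1)
cv2.imwrite("pics/m10.png",A)
```

```text
(no output)
```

View pics/m10.png

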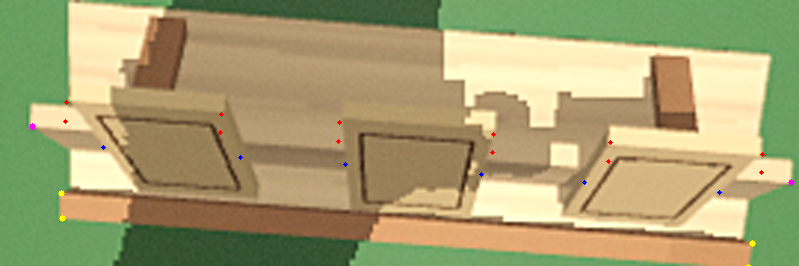

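```bash
python3 -c "
from h import *
print(env.sign_off()); st()"
```

```text
the job is handed in; nothing more can be done
None
the job is handed in; nothing more can be done
```

The job is handed in. All five chips are in the trough and the scraper stands upright wholly on its blue pad. The three panels that were in the rack lean on the easel behind the toe strip, about 2–3 mm from where I aimed them, and the gourd, glue, paint jar and tape were not touched (about 58 s of the 210 s used).

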